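Re-hinge the cover of a chocolate spinning frame

TASK

Close up the spinning frame over its filled mould: set the loose cover on the base so that the hinge knuckles of the two interleave, take the hinge pin from its rest and slide it through all the knuckles, tip first from the open end, until its head is fully home, then swing the hasp down flat over the staple on the cover. Leave the moulds, cup, jar, spoon and palette knife where they are.

Things in the scene. Friction and masses are not known exactly. Their poses are not given: they have to be found in the camera images.
- base: Steel base of the frame, fixed: open tray 130 (x) by 160 (y) by 45 mm on 20 mm feet, walls 6 mm, rim 65 mm above the table, a mould inside (top at 46 mm). Origin: centre of underside, on the table. x points from the hinge to the hasp side, y along the hinge, z up. Hinge axis at x -80, z 65 mm; three square knuckles, 22 mm outside, bore 14.4 mm square, at y -80 to -55, -14 to 14, 55 to 80 mm.
- hinge_mouth (a point): Point of the base: centre of the open end of the hinge bore, on the axis at the first knuckle's outer face (x -80, y -80, z 65 mm in the base's frame). Axes as the base; +y points into the bore, where the pin goes in. The bore's other end (y +80) is closed.
- cover_seat (a point): The loose aluminium cover (0.45 kg): centre of its plate's underside. Plate 130 (x) by 160 (y) by 6 mm; 13 mm ribs below carry it on the table and drop inside the tray with 1.5 mm play a side. Two knuckles like the base's on its -x edge at y -49 to -20 and 20 to 49, axis x -80 mm, level with this point. Seated on the rim it is at 0, 0, 65 mm in the base's frame, axes agreeing.
- cover_handle (a point): Centre of the cover's handle: a level steel bar along the cover's y, 12 mm thick (x), 60 mm long, 14 mm high, on two posts at y +-24 mm from here, 31 mm clear below the bar. It is 44 mm above cover_seat and 9 mm from it towards the hinge (-x), over the cover's balance point. Axes as the cover.
- pin_grip (a point): The loose steel hinge pin (0.10 kg): point on its axis 105 mm from the tip, its balance point; +y points to the tip. Shaft 10 mm thick, 150 mm long, its last 10 mm tapering to 4 mm; then a collar 22 mm wide, 5 mm thick, and a round head 14 mm thick, 38 mm long. It lies level in its rest, 30 mm above the table.
- pin_tip (a point): The tip of the pin, on its axis, 105 mm along +y from pin_grip. Fully home, the collar touches the first knuckle and the tip is 150 mm inside hinge_mouth.
- pin_head (a point): Centre of the pin's head, on its axis, 69 mm from pin_grip away from the tip (the collar's front face is 45 mm from pin_grip).
- rest: White plastic pin rest, fixed, 60 (x) by 200 (y) mm: origin on the table below pin_grip at the start, y to the pin's tip. Its walls, 46 mm high, hide both ends of the pin; only over 69 mm about pin_grip (y -33 to 36 mm) is the shaft free for fingers, above a floor 5 mm high. The pin lifts straight up.
- hasp (a joint): Hasp angle in rad: 0 flat over the cover, 1.57 upright, up to 2.3 leaning outwards. Stiff (0.035 N m), it stays where left. Steel strap 62 mm long from its axis, 36 mm wide, 4 mm thick, with a slot 24 by 16 mm (16 to 32 mm from the axis) for the staple, a small loop 12 mm high on the cover.
- hasp_hinge (a point): Middle of the hasp's axis, which runs along the base's y: x 73, y 0, z 74 mm in the base's frame; axes as the base. At angle a the strap points from here to (-cos a, sin a) in the base's (x, z).
- hasp_end (a point): Middle of the hasp's free end (30 mm long, beyond the slot), 50 mm from its axis.
- mould_a: Bystander: spare mould 135 by 235 by 24 mm on the left; origin under its centre.
- mould_b: Bystander: spare mould 135 by 235 by 24 mm on the far right; origin under its centre.
- cup: Bystander: steel cup, 72 mm wide, 75 mm high; origin under its centre.
- jar: Bystander: dark jar, 60 mm wide, 85 mm high; origin under its centre.
- spoon: Bystander: steel spoon lying on the table near the robot on the left.
- palette: Bystander: palette knife lying on the table beyond the base.
Things that resemble listed ones, but are neither listed nor needed, are in the scene too. Leave any orange look-alike of the part that bears cover_seat alone.

How it is judged:
On the way, in this order (a step that is already met when the one before it is completed fails the run):
1. the cover lies on the base with its knuckles between those of the base (x of cover_seat in the frame of base between -0.004 and 0.004 m and y of cover_seat in the frame of base between -0.004 and 0.004 m and z of cover_seat in the frame of base between 0.061 and 0.069 m and angle between the z axis of cover_seat and the z axis of base, either way round below 0.04 rad), for 0.2 s.
2. the tip of the pin is 40 mm inside the hinge (all of step 1 and y of pin_tip in the frame of hinge_mouth above 0.04 m and x of pin_tip in the frame of hinge_mouth between -0.006 and 0.006 m and z of pin_tip in the frame of hinge_mouth between -0.006 and 0.006 m), for 0.1 s.
3. the pin is home: its collar within 5 mm of the first knuckle (all of step 1 and x of pin_tip in the frame of hinge_mouth between -0.006 and 0.006 m and z of pin_tip in the frame of hinge_mouth between -0.006 and 0.006 m and angle between the y axis of pin_grip and the y axis of base, either way round below 0.06 rad and y of pin_tip in the frame of hinge_mouth above 0.145 m), for 0.2 s.
4. the hasp lies flat over the staple (all of step 3 and value of joint hasp below 0.1 rad), for 0.2 s.
At the end, for the whole second after the job is handed in: The cover lies on the rim of the base, within 4 mm of its seat and level (0.04 rad); the pin runs along the hinge axis (6 mm, 0.06 rad) through all knuckles with its collar within 5 mm of the first knuckle; the hasp is closed to below 0.1 rad; cover and pin are at rest (all of step 4 and linear speed of each of pin, cover below 0.02 m/s); the robot touches nothing.
It fails at once if a spare mould, the cup, the jar, the spoon or the palette knife is moved more than 40 mm (distance of any of mould_a, mould_b, cup, jar, spoon, palette from where it was at the start of the episode above 0.04 m).
It also fails if it takes over 72 s, if anything falls off the work surface, if the arm or the gripper's body presses on something with over 40 N, if the wrist force passes 120 N, or if a joint passes its speed limit or range.

ROBOT

A 6-joint arm with a two-finger parallel gripper is mounted at the origin on the work surface. World frame = base frame: x ahead of the robot, y to its left, z up, the work surface at z = 0. Lengths are in m, angles in rad, forces in N, time in s.
With the tool pointing down it reaches from about 0.4 to 0.825 m from the base axis. Payload 7 kg.
Tool frame: the origin (TCP) lies on the centre line of the jaws, within the pads' length; the fingertips stand 14 mm ahead of it and the grasp point (between the pads) lies 5 mm behind it; z points along the fingers, y is the line along which they close (so a half turn about z gives the same grasp; the last joint's range is limited). The gripper opens to 88 mm and grips with 3 to 60 N. Pads are 19 mm wide; open, the fingers measure 130 mm over their backs; the gripper's body (78 mm by 193 mm) begins 47 mm behind the grasp point.
Start: joints at [1.527, 0.359, 0.012, 0, -1.224, -0.288], TCP at [0.22, 0.638, 0.241] pointing down, gripper open.
Joint ranges: [-3.07, 3.07], [-1.43, 2.12], [-1.02, 1.25], [-3.03, 1.67], [-3.05, -0], [-3.03, 3.03]. Speed limits (rad/s): [2.39, 2.39, 3.01, 3.14, 3.14, 3.14].

INTERFACE

Orientations are given as [roll, pitch, yaw] about the fixed x, y, z axes, in that order (R = Rz(yaw) Ry(pitch) Rx(roll)).
In Python, from rig import robot gives the robot as it stands. The module is installed in compiled form; this text tells all that it offers.
- The arm moves only by the tool carry_out, never from a script. Its argument "motion" is a list that holds one entry, the list of rows, each a list of 7 numbers: the turn, a rotation vector about the world's x, y, z in degrees, then the shift along the world's x, y, z in mm, then the finger opening in mm, from 0 to 87.6. In form: [[[ax, ay, az, dx, dy, dz, jaw], ...]]. A call has 1 to 10 rows; each row shifts and turns the commanded pose from where the row before left it; what a row does not reach is not made up. A row lasts 1/10 s, in which the tool goes at most 50 mm and 8.59 degrees, less where a joint would pass 70% of its speed; a pose out of reach is approached as far as the arm can. A call with a gripper value outside its range is refused whole. The fingers move at their own pace and stop on an object; "newtons" is the grip in N (left out, the last holds). Time passes only in rows, so rows that do not move let the fingers close. It gives the time, the measured TCP pose, the force, the opening and the grip force at its end, in the units of the state.
- robot.sense(): the state, without advancing time (a new reading comes with each control period).
- robot.get_image(name): name is "side" or "top"; returns a dict with "image" (420x560x3 uint8, red, green, blue), "fx", "fy", "cx", "cy" (pixels), "k1" (the pictures are not rectified: a ray, as slopes to the right and down, at radius r is drawn at 1 + k1 r^2 times it, then the intrinsics apply), "extrinsics" (4x4, takes a point from camera to world coordinates). Camera axes: x right, y down, z forward; pixel columns grow to the right and rows downward; lengths in m; the calibration is good to about 2 mm. A picture is of the moment at which its call begins. There is no depth.
- robot.sign_off(): hands the job in; it is judged then, once.
Trained networks look in a picture, given as the dict that the camera call returned (one of the last four; its "shot" number tells which), for a name from the list of things; names that differ only in an ending like _2 or _b are one class to them, and where a whole thing is asked for, a point or a joint stands for the part that bears it (a point fixed in the world has none). Each returns a list of dicts, best first, with "confidence" (0 to 1); they miss things now and then, are a little off and sometimes report something else, mostly with a low value. They report only what shows in the picture. A call takes as long as a camera call. They do not tell look-alikes from the thing itself.
- robot.search_frame(picture, name): "box" ([left, top, right, bottom] in pixels, round what is visible of it).
- robot.mark_of(picture, name): "centre" ([row, column] in pixels: a listed point, or the origin of a listed thing).
The state is a dict: "clock": time; "joints": joint angles; "qd": joint speeds; "effort": joint torques, N m; "position": TCP position; "ee_rot": TCP orientation; "ft_force": force on the tool from outside, world axes, zero at the start; "wrist_torque": the same for the moment, N m; "width": finger opening in m; "finger_force": force on a finger pad.
Only numpy, scipy, OpenCV 4.12 (cv2) and the standard library are available. Lean on these libraries where they do the work, as an engineer would, in place of code of your own. Each camera call takes 0.05 s, during which the arm holds its last target. There are 200 camera calls.

## Working session

There is one attempt and no reset: what is moved stays moved. The work goes in short steps, Python scripts to look and compute and a tool call to move; the robot and the scene stay as the last step left them, time stands still between calls to the robot, and variables do not carry over. Pictures are saved under pics/ and viewed, at most 10 in all, crops included, and the job is handed in when it is done.

Besides the shell and the picture viewer there is one more tool, called as name(argument=value, ...) on one line, values as JSON. carry_out: Moves the arm, as the interface text tells. Its arguments: {"type":"object","properties":{"motion":{"type":"array"},"newtons":{"type":"number"}},"required":["motion"]}

```bash
mkdir -p pics
cat > h.py <<'E'
import numpy as np, cv2
from rig import robot
def ray(p,rc):
    r,c=rc
    K=np.array([[p['fx'],0,p['cx']],[0,p['fy'],p['cy']],[0,0,1.]])
    d=np.array([(c-p['cx'])/p['fx'],(r-p['cy'])/p['fy']])
    s=d.copy()
    for _ in range(30): s=d/(1+p['k1']*(s@s))
    E=np.array(p['extrinsics']); return E[:3,3],E[:3,:3]@np.array([s[0],s[1],1])
def atz(p,rc,z):
    o,d=ray(p,rc); return o+d*(z-o[2])/d[2]
def tri(a,ra,b,rb):
    o1,d1=ray(a,ra);o2,d2=ray(b,rb)
    A=np.c_[d1,-d2]; t=np.linalg.lstsq(A,o2-o1,rcond=None)[0]
    x,y=o1+d1*t[0],o2+d2*t[1]; return (x+y)/2,np.linalg.norm(x-y)
def proj(p,X):
    E=np.array(p['extrinsics']); c=E[:3,:3].T@(np.array(X)-E[:3,3]); s=c[:2]/c[2]
    s=s*(1+p['k1']*(s@s)); return np.array([s[1]*p['fy']+p['cy'],s[0]*p['fx']+p['cx']])
def save(p,n,img=None): cv2.imwrite('pics/'+n+'.png',cv2.cvtColor(p['image'] if img is None else img,cv2.COLOR_RGB2BGR))
E
python3 - <<'E'
from h import *
np.set_printoptions(precision=4,suppress=True)
for n in ['top','side']:
    p=robot.get_image(n); save(p,n+'0'); print(n,np.array(p['extrinsics'])[:3],p['fx'],p['k1'])
    for k in ['base','hinge_mouth','cover_seat','cover_handle','pin_grip','pin_tip','pin_head','rest','hasp_hinge','hasp_end','cup','jar','mould_a','mould_b']:
        print(k,[(np.round(m['centre'],1),round(m['confidence'],2)) for m in robot.mark_of(p,k)][:3])
print(robot.sense())
E
```

```text
top [[ 0.0071 -0.9805  0.1966  0.2873]
 [-1.     -0.0056  0.0078  0.0427]
 [-0.0065 -0.1966 -0.9805  1.2184]] 440.9892794664266 -0.08944002153787135
base [(array([201. , 235.7]), 0.87)]
hinge_mouth [(array([217.4, 268.1]), 0.78), (array([185.3, 331. ]), 0.74)]
cover_seat [(array([231.6, 446.7]), 0.91), (array([326.1, 399.8]), 0.59)]
cover_handle [(array([323.6, 408.1]), 0.8), (array([231.7, 450.1]), 0.72)]
pin_grip [(array([182.4, 329.3]), 0.64)]
pin_tip [(array([170.2, 296.1]), 0.7)]
pin_head [(array([276. , 168.3]), 0.7), (array([189.7, 353.1]), 0.59)]
rest [(array([180.6, 324.6]), 0.84)]
hasp_hinge [(array([170.2, 229.1]), 0.72)]
hasp_end [(array([162.5, 232.3]), 0.52)]
cup [(array([254.2, 359.5]), 0.81)]
jar [(array([126. , 307.2]), 0.85)]
mould_a [(array([155.2, 441.4]), 0.94), (array([184.6, 128.2]), 0.77), (array([232.7, 448.3]), 0.67)]
mould_b [(array([155.2, 441.4]), 0.94), (array([184.6, 128.2]), 0.77), (array([232.7, 448.3]), 0.67)]
side [[ 0.9878 -0.1066  0.1137  0.3334]
 [-0.155  -0.747   0.6465 -0.9845]
 [ 0.016  -0.6563 -0.7544  1.2591]] 516.8785822220934 -0.1681115996
[... 586 characters left out ...]
03.2]), 0.6)]
cup [(array([277.2, 245.5]), 0.59)]
jar [(array([224. , 365.4]), 0.72)]
mould_a [(array([337.7, 367.1]), 0.85), (array([123.4, 278. ]), 0.6)]
mould_b [(array([337.7, 367.1]), 0.85), (array([123.4, 278. ]), 0.6)]
{'clock': 1.5, 'joints': array([ 1.5271,  0.3586,  0.0119,  0.    , -1.2241, -0.2881]), 'qd': array([ 0.0004, -0.0022,  0.0006, -0.0011, -0.0022,  0.0004]), 'effort': array([  0.0001, -58.2373,  29.3301,   7.0023,   0.0125,  -0.    ]), 'position': array([0.2199, 0.6382, 0.2406]), 'ee_rot': array([ 3.1416, -0.    , -0.3318]), 'ft_force': array([ 0.8939, -0.0507,  0.05  ]), 'wrist_torque': array([0.0033, 0.0255, 0.0177]), 'finger_force': 0.0, 'width': 0.08737547307922014}
```

View pics/top0.png

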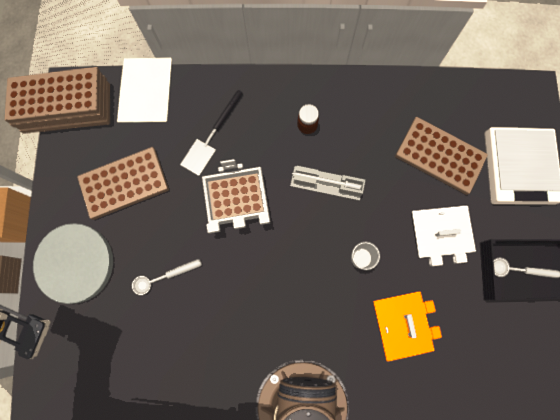

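View pics/side0.png

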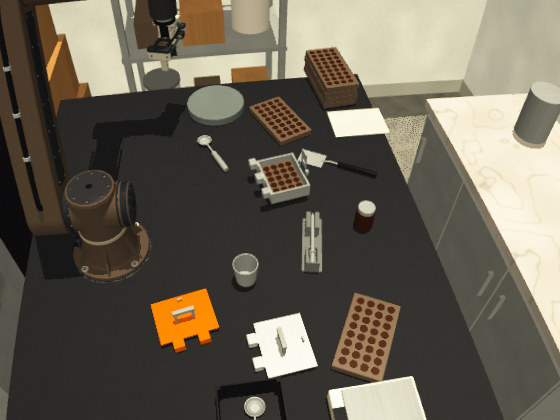

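Run:
```python
from h import *
p=robot.get_image('top'); q=robot.get_image('side')
def z(p,r0,r1,c0,c1,w,h): return cv2.resize(p['image'][r0:r1,c0:c1],(w,h),interpolation=cv2.INTER_CUBIC)
save(p,'c1',np.vstack([z(p,145,245,190,290,600,600)]))
a=z(p,155,215,280,380,800,480)
save(p,'c2',a)
b=np.hstack([z(p,195,275,400,490,450,400), z(q,140,210,245,315,350,400)]); 
save(p,'c3',b)
```

```text
(no output)
```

View pics/c1.png

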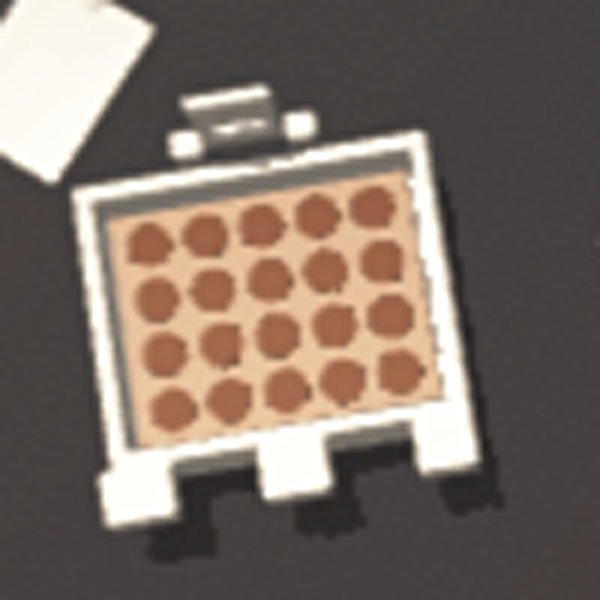

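View pics/c2.png

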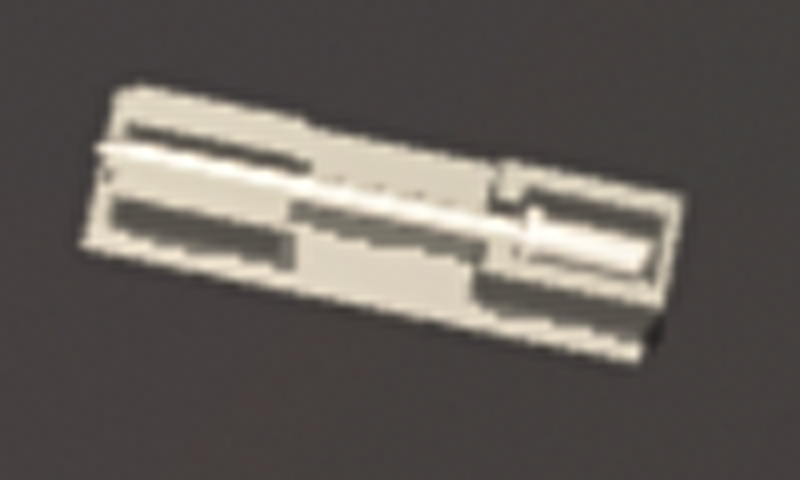

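View pics/c3.png

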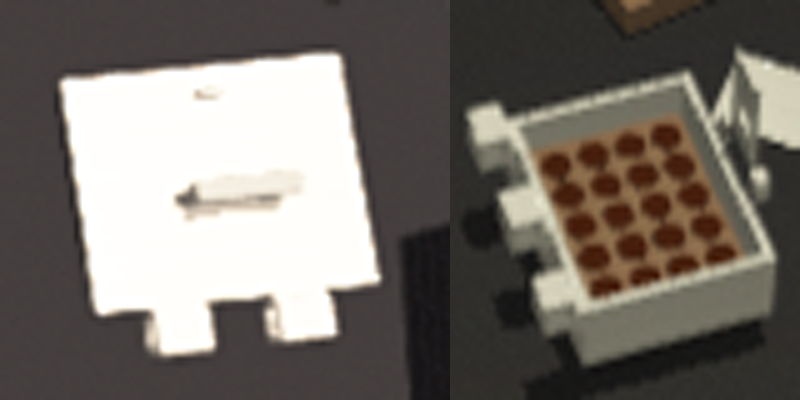

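```bash
cat > fit.py <<'E'
from h import *
from scipy.optimize import minimize
S=4
def box(x0,x1,y0,y1,z0,z1): return np.array([[x,y,z] for x in(x0,x1) for y in(y0,y1) for z in(z0,z1)])/1e3
kb=lambda a,b,z:box(-91,-64,a,b,z-11,z+11)
MODELS={
'cover':([box(-65,65,-80,80,13,19),box(-60,60,-75,75,0,13),kb(-49,-20,13),kb(20,49,13)],[]),
'base':([box(-65,65,-80,80,20,65),kb(-80,-55,65),kb(-14,14,65),kb(55,80,65)],[box(62,130,-42,42,20,140),box(-60,60,-75,75,0,19)]),
'rest':([box(-30,30,-100,-33,0,46),box(-30,30,36,100,0,46),box(-30,30,-33,36,0,5)],[box(-6,6,-33,36,20,40),box(-4,4,98,108,20,40)])}
def mask(p,thr):
    g=p['image'].max(axis=2).astype(np.float32)
    g=cv2.resize(g,None,fx=S,fy=S,interpolation=cv2.INTER_CUBIC)
    return (g>thr).astype(np.uint8)
def render(p,X,boxes,shape):
    m=np.zeros(shape,np.uint8); c,s=np.cos(X[2]),np.sin(X[2])
    R=np.array([[c,-s,0],[s,c,0],[0,0,1]])
    for b in boxes:
        q=np.array([proj(p,R@v+[X[0],X[1],0])[::-1] for v in b])
        q=(q+.5)*S-.5
        h=cv2.convexHull(q.astype(np.float32))[:,0]
        cv2.fillConvexPoly(m,np.round(h*16).astype(np.int32),1,shift=4)
    return m
def fit(ps,name,X0,thr,rad=50):
    ms=[]
    for p,t in zip(ps,thr):
        m=mask(p,t); r=(proj(p,[X0[0],X0[1],.04])*S).astype(int); w=np.zeros_like(m)
        cv2.circle(w,(int(r[1]),int(r[0])),rad*S,1,-1)
        m&=w
        n,l=cv2.connectedComponents(m)
        if name=='base':
            cs,_=cv2.findContours(m,cv2.RETR_EXTERNAL,cv2.CHAIN_APPROX_NONE); m=np.zeros_like(m); c=max(cs,key=cv2.contourArea); cv2.drawContours(m,[c],-1,1,-1)
        else:
            k=max(range(1,n),key=lambda i:(l==i).sum()); m=(l==k).astype(np.uint8)
        ms.append(m)
    B,I=MODELS[name]
    def cost(u):
        X=np.array([u[0],u[1],u[2]/.1*1.0]); X[2]=u[2]*10
        t=0
        for p,m in zip(ps,ms):
            a=render(p,X,B,m.shape); d=a^m
            if I: d&=1-render(p,X,I,m.shape)
            t+=d.sum()/m.sum()
        return t
    best=None
    x0=np.array([X0[0],X0[1],X0[2]/10])
    for st in(.015,.004):
        sim=np.vstack([x0]+[x0+st*np.eye(3)[i] for i in range(3)])
        r=minimize(cost,x0,method='Nelder-Mead',options=dict(initial_simplex=sim,xatol=1e-5,fatol=1e-5)); x0=r.x
    return np.array([x0[0],x0[1],x0[2]*10]),r.fun
E
python3 - <<'E'
from fit import *
np.set_printoptions(precision=4,suppress=True)
p=robot.get_image('top'); q=robot.get_image('side')
for n,rc,z,yaw in [('cover',(231.6,446.7),.013,.05),('base',(201,235.7),0,.15),('rest',(181,325),0,-.15)]:
    X=atz(p,rc,z); print(n,X)
    for ps,t in(([p],[115]),([q],[80]),([p,q],[115,80])):
        print(fit(ps,n,[X[0],X[1],yaw],t))
for k,z in (('hinge_mouth',.065),('cover_handle',.057),('pin_grip',.03),('pin_tip',.03),('pin_head',.03),('hasp_hinge',.074)):
    print(k,[[np.round(atz(v,m['centre'],z),4) for m in robot.mark_of(v,k)[:2]] for v in(p,q)])
m=[robot.mark_of(v,'hasp_end')[0]['centre'] for v in(p,q)]; print(tri(p,m[0],q,m[1]))
E
```

```text
cover [ 0.4686 -0.4029  0.013 ]
(array([ 0.4705, -0.3928,  0.1063]), np.float64(0.0332464954720258))
(array([ 0.4692, -0.3911,  0.1072]), np.float64(0.02049148304422566))
(array([ 0.4694, -0.3919,  0.1077]), np.float64(0.06057126209418305))
base [0.5553 0.1884 0.    ]
(array([0.5609, 0.1857, 0.1755]), np.float64(0.030316186880604057))
(array([0.5586, 0.1868, 0.1795]), np.float64(0.01325138291333743))
(array([0.5602, 0.1866, 0.1794]), np.float64(0.05382905795981162))
rest [ 0.6152 -0.0652  0.    ]
(array([ 0.6094, -0.07  , -0.2036]), np.float64(0.30741967075502497))
(array([ 0.6068, -0.0681, -0.2112]), np.float64(0.17625570776255708))
(array([ 0.607 , -0.0692, -0.2035]), np.float64(0.5179851563569723))
hinge_mouth [[array([0.4928, 0.084 , 0.065 ])], [array([0.495 , 0.0811, 0.065 ])]]
cover_handle [[array([ 0.4582, -0.385 ,  0.057 ]), array([ 0.2148, -0.2763,  0.057 ])], [array([ 0.4547, -0.393 ,  0.057 ])]]
pin_grip [[array([ 0.6003, -0.0802,  0.03  ]), array([0.5552, 0.1764, 0.03  ])], [array([ 0.6037, -0.0778,  0.03  ])]]
pin_tip [[array([0.6257, 0.02  , 0.03  ])], [array([0.6308, 0.0229, 0.03  ])]]
pin_head [[array([ 0.5795, -0.1367,  0.03  ]), array([ 0.4672, -0.3868,  0.03  ])], [array([ 0.5998, -0.1383,  0.03  ])]]
hasp_hinge [[array([0.6326, 0.2074, 0.074 ])], [array([0.6283, 0.1873, 0.074 ]), array([0.6427, 0.2523, 0.074 ])]]
(array([0.6229, 0.1874, 0.1373]), np.float64(0.015195379750552959))
```

```bash
python3 - <<'E'
import re
s=open('fit.py').read()
s=s.replace("    return (g>thr).astype(np.uint8)","    m=(g>thr).astype(np.uint8)\n    return m").replace("        if name=='base':","        if name=='rest': m=cv2.morphologyEx(m,cv2.MORPH_CLOSE,np.ones((25,25),np.uint8))\n        if name!='cover':")
open('fit.py','w').write(s)
E
python3 - <<'E'
from fit import *
np.set_printoptions(precision=4,suppress=True)
p=robot.get_image('top'); q=robot.get_image('side')
for th in((95,70),(110,80)):
  for ps,t in(([p],th[:1]),([q],th[1:]),([p,q],th)):
    X,f=fit(ps,'rest',[.605,-.075,-.2],t); print(X,f)
out=[]
for v in(p,q):
    im=cv2.resize(v['image'],None,fx=S,fy=S,interpolation=cv2.INTER_CUBIC); 
    cr=[]
    for n,Y in(('cover',[.4694,-.3919,.1077]),('base',[.5602,.1866,.1794]),('rest',X)):
        m=render(v,Y,MODELS[n][0],im.shape[:2]); cs,_=cv2.findContours(m,cv2.RETR_EXTERNAL,cv2.CHAIN_APPROX_NONE); cv2.drawContours(im,cs,-1,(0,255,0),1)
        r=(proj(v,[Y[0],Y[1],.04])*S).astype(int)
        if n!='cover' or v is p or 1: cr.append((r,n))
    out.append(np.hstack([cv2.resize(im[r[0]-180:r[0]+180,r[1]-180:r[1]+180],(266,300)) for r,n in cr]))
save(p,'ov',np.vstack(out))
E
```

```text
[ 0.6088 -0.07   -0.2039] 0.11069796266170888
[ 0.6069 -0.0684 -0.2024] 0.08477562441703804
[ 0.6069 -0.0689 -0.2011] 0.21525604894152078
[ 0.6093 -0.0696 -0.203 ] 0.11781461407603751
[ 0.607  -0.0674 -0.2115] 0.1025381791092428
[ 0.607  -0.0693 -0.2073] 0.24609839026790736
```

View pics/ov.png

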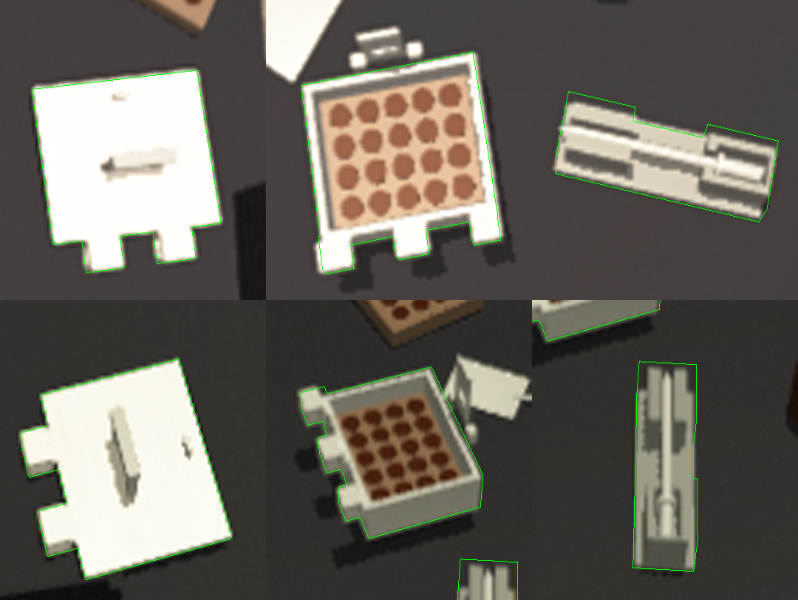

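carry_out(motion=[[[0,0,-6.5,28,-40,0,70],[0,0,-6.5,28,-40,0,70],[0,0,-6.5,28,-40,0,70],[0,0,-6.5,28,-40,0,70],[0,0,-6.5,28,-40,0,70],[0,0,-6.5,28,-40,0,70],[0,0,-6.5,28,-40,0,70],[0,0,-6.5,28,-40,0,70],[0,0,-6.5,28,-40,0,70],[0,0,-6.3,28,-40,0,70]]])

```text
clock: 3.5
position: [0.5008, 0.2365, 0.241]
ee_rot: [-3.141, 0.001, -1.467]
ft_force: [0.7, 1.0, 0.5]
width: 0.0701
finger_force: 0.0
```

carry_out(motion=[[[0,0,0,5,-45,0,70],[0,0,0,5,-45,0,70],[0,0,0,5,-45,0,70],[0,0,0,5,-45,0,70],[0,0,0,5,-45,0,70],[0,0,0,5,-45,0,70],[0,0,0,5,-45,0,70],[0,0,0,5,-45,0,70],[0,0,0,5,-45,0,70],[0,0,0,0,0,0,70]]])

```text
clock: 4.5
position: [0.5448, -0.1713, 0.2402]
ee_rot: [3.141, -0.001, -1.467]
ft_force: [-0.5, 0.3, -1.1]
width: 0.0695
finger_force: 0.0
```

Run:
```python
from h import *
np.set_printoptions(precision=4,suppress=True)
p=robot.get_image('top')
a,b,c=[atz(p,x,.03) for x in((178.4,318.75),(183.5,341.25),(183.9,347.0))]
d=a-b; print(a,b,c,np.arctan2(-d[0],d[1]))
```

```text
[ 0.6145 -0.0451  0.03  ] [ 0.6002 -0.1077  0.03  ] [ 0.5992 -0.1237  0.03  ] -0.22448873728204935
```

carry_out(motion=[[[0,0,0,-14,-37,-10,60],[0,0,0,-14,-37,-10,60],[0,0,0,-14,-37,-10,60],[0,0,0,-14,-37,-10,60],[0,0,0,-14,-37,-10,60],[0,0,0,-14,-37,-10,60],[0,0,0,0,0,-25,60],[0,0,0,0,0,-20,60],[0,0,0,0,0,0,60]]])

```text
clock: 5.45
position: [0.4594, -0.3874, 0.1328]
ee_rot: [3.138, 0.003, -1.463]
ft_force: [-0.5, 0.6, -0.4]
width: 0.0604
finger_force: 0.0
```

Run:
```python
from h import *
p=robot.get_image('side'); save(p,'g1',cv2.resize(p['image'][230:400,200:370],None,fx=3.5,fy=3.5,interpolation=cv2.INTER_CUBIC)); print(robot.sense()['position'])
```

```text
[ 0.46048922 -0.38793393  0.13472568]
```

View pics/g1.png

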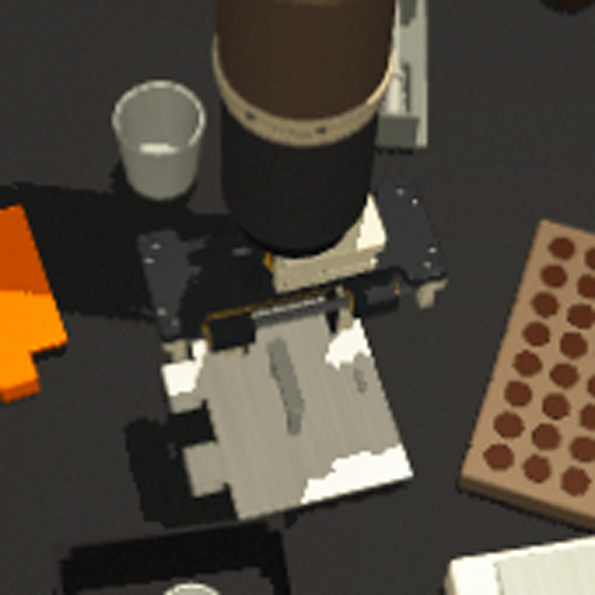

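carry_out(motion=[[[0,0,0,0,-5,-20,50],[0,0,0,0,0,-25,50],[0,0,0,0,0,-20,50],[0,0,0,0,0,-12,50],[0,0,0,0,0,-6,50],[0,0,0,0,0,0,50],[0,0,0,0,0,0,5],[0,0,0,0,0,0,5],[0,0,0,0,0,0,5],[0,0,0,0,0,0,5]]], newtons=40)

```text
clock: 6.5
position: [0.4611, -0.394, 0.0531]
ee_rot: [-3.141, -0.0, -1.463]
ft_force: [-0.6, -0.4, -0.5]
width: 0.0235
finger_force: 0.0
```

carry_out(motion=[[[0,0,0,0,0,0,5],[0,0,0,0,0,0,5],[0,0,0,0,0,0,5],[0,0,0,0,0,10,5],[0,0,0,0,0,30,5],[0,0,0,0,0,40,5],[0,0,0,0,0,40,5],[0,0,0,0,0,20,5],[0,0,0,0,0,0,5]]])

```text
clock: 7.4
position: [0.4623, -0.3945, 0.1962]
ee_rot: [-3.137, -0.003, -1.462]
ft_force: [0.1, -0.4, -5.7]
width: 0.0117
finger_force: 40.0
```

carry_out(motion=[[[0,0,0.5,3,20,1,5],[0,0,0.5,6,40,1,5],[0,0,0.5,6,40,1,5],[0,0,0.5,6,40,1,5],[0,0,0.5,6,40,0,5],[0,0,0.5,6,40,0,5],[0,0,0.5,6,40,0,5],[0,0,0.6,6,40,0,5],[0,0,0,6,40,0,5],[0,0,0,6,40,0,5]]])

```text
clock: 8.4
position: [0.5165, -0.0122, 0.1948]
ee_rot: [3.139, 0.0, -1.392]
ft_force: [1.3, 0.7, -3.9]
width: 0.012
finger_force: 40.0
```

carry_out(motion=[[[0,0,0,6,40,0,5],[0,0,0,6,40,0,5],[0,0,0,6,40,0,5],[0,0,0,6,40,0,5],[0,0,0,4,25,0,5],[0,0,0,4,13,0,5],[0,0,0,0,0,0,5],[0,0,0,0,0,0,5]]])

```text
clock: 9.2
position: [0.549, 0.1835, 0.1952]
ee_rot: [3.139, -0.001, -1.391]
ft_force: [-0.8, -0.9, -4.6]
width: 0.0114
finger_force: 40.0
```

Run:
```python
from h import *
p=robot.get_image('side'); save(p,'g2',cv2.resize(p['image'][100:240,210:350],None,fx=4,fy=4,interpolation=cv2.INTER_CUBIC)); s=robot.sense();print(s['position'],s['ee_rot'])
q=robot.get_image('top')
for v in(p,q):print([(m['centre'],m['confidence']) for k in('cover_seat','cover_handle') for m in robot.mark_of(v,k)[:2]])
```

```text
[0.54914769 0.18315207 0.19551626] [ 3.13945230e+00 -6.90582518e-04 -1.39188017e+00]
[([152.3, 282.5], 0.94), ([315.0, 182.9], 0.59), ([144.1, 278.8], 0.85), ([312.1, 181.2], 0.79)]
[([323.2, 399.1], 0.89), ([186.0, 231.9], 0.72), ([322.6, 411.0], 0.77), ([186.5, 229.4], 0.55)]
```

View pics/g2.png

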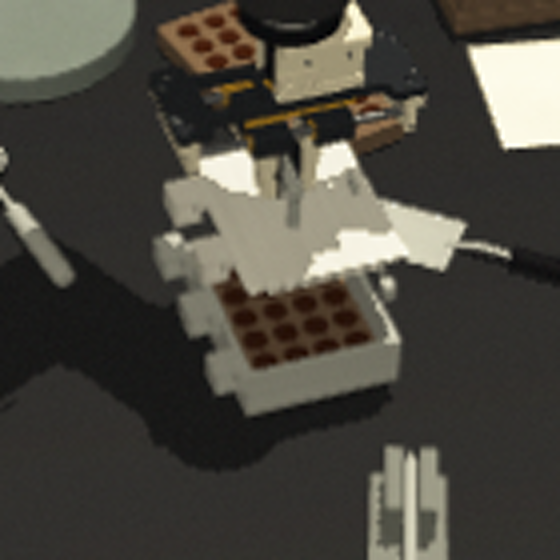

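carry_out(motion=[[[0,0,0,2,1,-20,5],[0,0,0,0,0,-25,5],[0,0,0,0,0,-20,5],[0,0,0,0,0,-10,5],[0,0,0,0,0,0,5],[0,0,0,0,0,0,5]]])

```text
clock: 10.1
position: [0.5525, 0.1853, 0.1224]
ee_rot: [-3.141, 0.0, -1.391]
ft_force: [-0.2, -0.2, -5.1]
width: 0.0119
finger_force: 40.0
```

carry_out(motion=[[[0,0,0,0,0,-2,5],[0,0,0,0,0,-2,5],[0,0,0,0,0,-1,5],[0,0,0,0,0,0,5]]])

```text
clock: 10.5
position: [0.5521, 0.1853, 0.1175]
ee_rot: [-3.141, 0.0, -1.391]
ft_force: [-3.4, -0.6, 2.8]
width: 0.012
finger_force: 40.0
```

carry_out(motion=[[[0,0,0,-1,-1,1,5],[0,0,0,0,0,-1,5],[0,0,0,0,0,-1,5],[0,0,0,0,0,0,5]]])

```text
clock: 10.9
position: [0.5505, 0.1839, 0.1163]
ee_rot: [3.141, -0.0, -1.391]
ft_force: [-7.1, -0.7, 7.2]
width: 0.0116
finger_force: 40.0
```

carry_out(motion=[[[0,0,0,-1,0,0,5],[0,0,0,-1,0,0,5],[0,0,0,0,0,0,5]]])

```text
clock: 11.2
position: [0.55, 0.1843, 0.1161]
ee_rot: [-3.139, 0.0, -1.391]
ft_force: [3.3, -2.2, 1.0]
width: 0.0113
finger_force: 40.0
```

carry_out(motion=[[[0,0,0,0,0,-1.5,5],[0,0,0,0,0,-1.5,5],[0,0,0,0,0,0,5]]])

```text
clock: 11.5
position: [0.5476, 0.1838, 0.1127]
ee_rot: [3.139, -0.0, -1.391]
ft_force: [-6.5, -2.2, 8.0]
width: 0.0119
finger_force: 40.0
```

carry_out(motion=[[[0,0,0,-1,0,0,5],[0,0,0,0,0,-1.5,5],[0,0,0,0,0,-1.5,5],[0,0,0,0,0,0,5]]])

```text
clock: 11.9
position: [0.546, 0.1835, 0.1099]
ee_rot: [3.138, -0.001, -1.391]
ft_force: [-10.4, -2.7, 14.7]
width: 0.012
finger_force: 40.0
```

Run:
```python
from h import *
p=robot.get_image('side'); q=robot.get_image('top')
f=lambda v,a,b,c,d:cv2.resize(v['image'][a:b,c:d],(400,600) if 0 else (400,480),interpolation=cv2.INTER_CUBIC)
save(p,'g3',np.hstack([f(p,130,214,245,315),f(q,145,241,195,275)])); s=robot.sense();print(s['position'],s['ft_force'],s['wrist_torque'])
```

```text
[0.54596861 0.18344654 0.10992161] [-10.18755181  -2.89166667  13.60285991] [-7.42000299e-01  3.26338799e+00  1.52896144e-03]
```

View pics/g3.png

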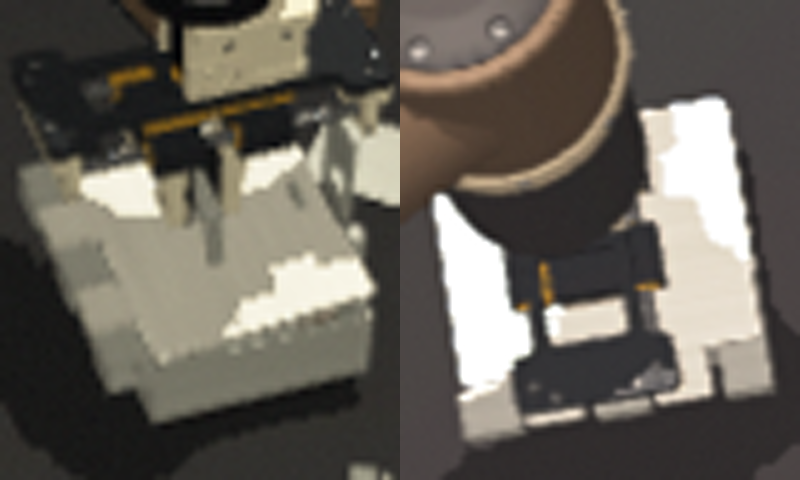

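carry_out(motion=[[[0,0,0,-1.5,0,1,5],[0,0,0,0,0,0,5],[0,0,0,0,0,-1.5,5],[0,0,0,0,0,-1.5,5],[0,0,0,0,0,0,5]]])

```text
clock: 12.5
position: [0.5459, 0.1835, 0.1097]
ee_rot: [3.141, -0.001, -1.391]
ft_force: [-11.4, -5.8, 25.4]
width: 0.0121
finger_force: 40.0
```

Run:
```python
from h import *
s=robot.sense();print(s['position'],s['ft_force'],s['wrist_torque'],s['ee_rot'],s['joints'])
```

```text
[0.54593939 0.18351553 0.10974276] [-11.42319839  -5.83764258  25.40223895] [-1.91256655e+00  3.61788893e+00 -5.07648251e-04] [ 3.14115782e+00 -1.01592323e-03 -1.39051497e+00] [ 0.6642415   0.3163226  -0.37873197  0.00090679 -0.87659955 -0.4845408 ]
```

carry_out(motion=[[[0,0,0,0,0,2,5],[0,0,0,0,0,2,5],[0,0,0,0,0,0,5],[0,0,0,0,0,0,5]]])

```text
clock: 12.9
position: [0.5465, 0.1839, 0.1112]
ee_rot: [3.141, -0.001, -1.391]
ft_force: [1.9, -5.2, -0.8]
width: 0.0116
finger_force: 40.0
```

carry_out(motion=[[[0,0,0,-1,0,0,5],[0,0,0,0,0,0,5],[0,0,0,0,0,0,5]]])

```text
clock: 13.2
position: [0.5462, 0.1841, 0.1115]
ee_rot: [-3.141, -0.0, -1.391]
ft_force: [5.1, -5.9, -1.4]
width: 0.012
finger_force: 40.0
```

carry_out(motion=[[[0,0,0,-1,0,0,5],[0,0,0,0,0,0,5],[0,0,0,0,0,0,5]]])

```text
clock: 13.5
position: [0.5452, 0.184, 0.1114]
ee_rot: [-3.141, -0.0, -1.391]
ft_force: [5.5, -5.5, -1.7]
width: 0.0119
finger_force: 40.0
```

Run:
```python
from h import *
s=robot.sense();print(s['position'],s['ft_force'],s['wrist_torque'],s['ee_rot'])
```

```text
[0.54518798 0.18403758 0.11141077] [ 5.53275541 -5.47711361 -1.70661689] [-1.80753091 -1.99658731 -0.09820379] [-3.14073840e+00 -4.21054220e-04 -1.39128781e+00]
```

carry_out(motion=[[[0,0,0,0.5,-1.5,0,5],[0,0,0,0,0,0,5],[0,0,0,0,0,0,5]]])

```text
clock: 13.8
position: [0.5448, 0.183, 0.111]
ee_rot: [3.141, 0.0, -1.391]
ft_force: [2.2, 0.3, -6.2]
width: 0.0117
finger_force: 40.0
```

carry_out(motion=[[[0,0,0,0,0,-2,5],[0,0,0,0,0,-1,5],[0,0,0,0,0,0,5]]])

```text
clock: 14.1
position: [0.545, 0.183, 0.1084]
ee_rot: [-3.141, 0.0, -1.391]
ft_force: [1.4, 0.0, -3.4]
width: 0.0115
finger_force: 40.0
```

Run:
```python
from h import *
s=robot.sense();print(s['position'],s['ft_force'],s['wrist_torque'],s['ee_rot'])
```

```text
[0.54495885 0.18298678 0.10842915] [ 1.43839978  0.00441026 -3.41639015] [ 0.56653356 -0.87702592 -0.01508018] [-3.14136341e+00  3.04570307e-04 -1.39106567e+00]
```

Free now; continue down.

carry_out(motion=[[[0,0,0,0,0,-1.5,5],[0,0,0,0,0,-1,5],[0,0,0,0,0,0,5]]])

```text
clock: 14.4
position: [0.5453, 0.183, 0.1064]
ee_rot: [-3.141, 0.0, -1.391]
ft_force: [3.5, 1.6, -0.8]
width: 0.0115
finger_force: 40.0
```

carry_out(motion=[[[0,0,0,0,0,-1,5],[0,0,0,0,0,0,5]]])

```text
clock: 14.6
position: [0.5458, 0.1831, 0.1058]
ee_rot: [-3.14, 0.0, -1.391]
ft_force: [4.7, 0.0, 1.7]
width: 0.0115
finger_force: 40.0
```

carry_out(motion=[[[0,0,0,0.7,0,0,5],[0,0,0,0,0,-1,5],[0,0,0,0,0,-1,5],[0,0,0,0,0,0,5]]])

```text
clock: 15.0
position: [0.5469, 0.1832, 0.1042]
ee_rot: [-3.139, 0.001, -1.391]
ft_force: [5.7, 2.1, 5.3]
width: 0.0113
finger_force: 40.0
```

carry_out(motion=[[[0,0,0,0.5,0,-1,5],[0,0,0,0,0,0,5],[0,0,0,0,0,-1,5],[0,0,0,0,0,0,5]]])

```text
clock: 15.4
position: [0.5471, 0.1832, 0.1039]
ee_rot: [-3.139, 0.001, -1.39]
ft_force: [-3.4, 0.4, 21.1]
width: 0.0116
finger_force: 40.0
```

carry_out(motion=[[[0,0,0,0,0,1.5,5],[0,0,0,0,0,0,40],[0,0,0,0,0,0,40],[0,0,0,0,0,0,40],[0,0,0,0,0,0,40],[0,0,0,0,0,10,40],[0,0,0,0,0,25,40],[0,0,0,0,0,30,40],[0,0,0,0,0,30,40],[0,0,0,0,0,0,40]]])

```text
clock: 16.4
position: [0.5482, 0.1837, 0.2028]
ee_rot: [-3.134, 0.002, -1.39]
ft_force: [-0.4, -0.5, 0.2]
width: 0.0401
finger_force: 0.0
```

Run:
```python
from h import *
p=robot.get_image('side'); q=robot.get_image('top'); s=robot.sense();print(s['position'],s['ft_force'],s['ee_rot'])
for k in('cover_handle','cover_seat','hinge_mouth'):
  m=[robot.mark_of(v,k) for v in(p,q)]; print(k,[[(np.round(atz(v,x['centre'],{'cover_handle':.109}.get(k,.065)),4)[:2],round(x['confidence'],2)) for x in mm[:3]] for v,mm in zip((p,q),m)])
```

```text
[0.54622797 0.18282299 0.19874331] [ 0.3367139  -0.24345214 -0.92984007] [-3.13995340e+00  1.07105403e-03 -1.39139219e+00]
cover_handle [[(array([0.5404, 0.1793]), 0.91), (array([ 0.2239, -0.3081]), 0.76)], [(array([0.5485, 0.1827]), 0.69), (array([ 0.2246, -0.2577]), 0.59)]]
cover_seat [[(array([0.5654, 0.1861]), 0.7), (array([ 0.2138, -0.2957]), 0.69), (array([0.5811, 0.4433]), 0.39)], [(array([ 0.217 , -0.2495]), 0.88), (array([0.5528, 0.1824]), 0.87)]]
hinge_mouth [[(array([0.4922, 0.09  ]), 0.89), (array([0.5447, 0.2181]), 0.42)], [(array([0.4939, 0.0842]), 0.8)]]
```

carry_out(motion=[[[0,0,-2.8,4,-18,0,50],[0,0,-2.8,8,-40,0,50],[0,0,-2.8,8,-40,0,50],[0,0,-2.8,8,-40,-10,50],[0,0,-2.8,8,-40,-10,50],[0,0,-2.8,8,-40,-10,50],[0,0,-2.9,8,-35,-20,50],[0,0,-2.9,4,-15,-20,50],[0,0,0,0,0,-20,50],[0,0,0,0,0,0,50]]])

```text
clock: 17.8
position: [0.5999, -0.0863, 0.1041]
ee_rot: [3.136, -0.002, -1.788]
ft_force: [-0.6, 0.2, -0.7]
width: 0.0504
finger_force: 0.0
```

Run:
```python
from fit import *
p=robot.get_image('side'); q=robot.get_image('top'); s=robot.sense();print(s['position'],s['ft_force'],s['ee_rot'])
for k in('pin_grip','rest','pin_tip','pin_head'):
  m=[robot.mark_of(v,k) for v in(p,q)]; print(k,[[(np.round(atz(v,x['centre'],0 if k=='rest' else .03),4)[:2],round(x['confidence'],2)) for x in mm[:3]] for v,mm in zip((p,q),m)])
# cover on base: fit outline in both views
MODELS['base']=([box(-65,65,-80,80,20,71),kb(-80,80,65)],[box(62,130,-42,42,20,140),kb(-56,-48,65),kb(-21,-13,65),kb(13,21,65),kb(48,56,65),box(-60,60,-75,75,0,19)])
for ps,t in(([q],[115]),([p],[80])): print(fit(ps,'base',[.558,.186,.179],t))
```

```text
[ 0.60196244 -0.08540851  0.10736666] [ 0.13596928 -0.4312067   0.0969434 ] [ 3.14041152e+00 -8.24674992e-04 -1.78520529e+00]
pin_grip [[(array([ 0.6042, -0.0633]), 0.46)], [(array([ 0.6047, -0.0803]), 0.39)]]
rest [[(array([ 0.6203, -0.0691]), 0.76)], [(array([ 0.6067, -0.071 ]), 0.94)]]
pin_tip [[(array([0.6323, 0.0314]), 0.56), (array([0.4944, 0.1245]), 0.33)], [(array([0.6397, 0.0183]), 0.43)]]
pin_head [[(array([ 0.5964, -0.1418]), 0.45)], [(array([ 0.5872, -0.1343]), 0.45)]]
(array([0.539866  , 0.12342689, 0.30492737]), np.float64(0.18829108904609332))
(array([0.55732543, 0.18784047, 0.18284669]), np.float64(0.04311593212929315))
```

carry_out(motion=[[[0,0,0,0,0,-25,45],[0,0,0,0,0,-25,45],[0,0,0,0,0,-20,45],[0,0,0,0,0,-8,45],[0,0,0,0,0,-4,45],[0,0,0,0,0,0,45],[0,0,0,0,0,0,2],[0,0,0,0,0,0,2],[0,0,0,0,0,0,2],[0,0,0,0,0,0,2]]], newtons=12)

```text
clock: 19.3
position: [0.6023, -0.0853, 0.0261]
ee_rot: [-3.141, 0.0, -1.786]
ft_force: [-0.3, 0.3, 0.4]
width: 0.0184
finger_force: 0.0
```

carry_out(motion=[[[0,0,0,0,0,0,2],[0,0,0,0,0,0,2],[0,0,0,0,0,0,2]]])

```text
clock: 19.6
position: [0.6025, -0.0853, 0.0258]
ee_rot: [-3.141, 0.0, -1.785]
ft_force: [0.4, 0.1, 2.1]
width: 0.0098
finger_force: 12.0
```

carry_out(motion=[[[0,0,0,0,0,0,2],[0,0,0,0,0,10,2],[0,0,0,0,0,25,2],[0,0,0,0,0,30,2],[0,0,0,0,0,35,2],[0,0,0,0,0,0,2]]], newtons=45)

```text
clock: 20.2
position: [0.6045, -0.0853, 0.1306]
ee_rot: [-3.135, 0.002, -1.785]
ft_force: [0.1, 0.5, -1.8]
width: 0.0088
finger_force: 45.0
```

Run:
```python
from h import *
p=robot.get_image('side'); q=robot.get_image('top'); s=robot.sense();print(s['position'],s['ft_force'],s['ee_rot'],s['width'],s['wrist_torque'])
m={}
for k in('pin_tip','pin_head','pin_grip'):
  m=[robot.mark_of(v,k) for v in(p,q)]; print(k,[[(np.round(atz(v,x['centre'],s['position'][2]+.005),4)[:2],round(x['confidence'],2)) for x in mm[:3]] for v,mm in zip((p,q),m)])
  if m[0] and m[1]: print(tri(p,m[0][0]['centre'],q,m[1][0]['centre']))
```

```text
[ 0.60194001 -0.08520367  0.12626498] [-0.55686945 -0.70808953 -2.1232758 ] [-3.14071998e+00  8.87364353e-04 -1.78606132e+00] 0.008450469905774617 [ 0.11530949  0.03283458 -0.04591148]
pin_tip [[], [(array([0.6332, 0.0238]), 0.54)]]
pin_head [[(array([0.6102, 0.1402]), 0.6), (array([ 0.5942, -0.1343]), 0.43)], [(array([ 0.5854, -0.1329]), 0.49)]]
(array([ 0.53754961, -0.09566568,  0.36344703]), np.float64(0.030443298614701356))
pin_grip [[(array([ 0.6006, -0.0736]), 0.41)], [(array([ 0.6065, -0.0736]), 0.46)]]
(array([ 0.60328968, -0.07359953,  0.13221492]), np.float64(0.005644943983572725))
```

carry_out(motion=[[[0,0,5.7,-20,8,0,2],[0,0,5.7,-25,10,0,2],[0,0,5.6,-25,12,0,2],[0,0,5.6,-15,8,-10,2],[0,0,0,0,0,-20,2],[0,0,0,0,0,-20,2],[0,0,0,0,0,-16,2],[0,0,0,0,0,0,2],[0,0,0,0,0,0,2]]])

```text
clock: 21.5
position: [0.517, -0.0474, 0.0594]
ee_rot: [3.14, -0.0, -1.391]
ft_force: [-0.1, 0.9, -0.3]
width: 0.0082
finger_force: 45.0
```

Run:
```python
from h import *
p=robot.get_image('side'); q=robot.get_image('top'); s=robot.sense();print(s['position'],s['ft_force'],s['ee_rot'])
yaw=s['ee_rot'][2]+np.pi/2; d=np.array([-np.sin(yaw),np.cos(yaw),0]); n=np.array([np.cos(yaw),np.sin(yaw),0]); c=s['position']+[0,0,.005]
print(d)
for nm,v in(('side',p),('top',q)):
    g=v['image'].max(axis=2).astype(np.float32); res=[]
    def val(X):
        r=proj(v,X); return float(cv2.getRectSubPix(g,(1,1),(float(r[1]),float(r[0])))[0,0])
    off=np.arange(-.02,.0201,.0005)
    for t in np.arange(.02,.16,.01):
        w=np.array([val(c+d*t+n*o) for o in off]); k=np.clip(w-80,0,None); res.append((round(t*1e3),round((k*off).sum()/max(k.sum(),1)*1e3,1),int(w.max()),int((w>100).sum())))
    print(nm,res)
for k in('pin_tip','hinge_mouth'):
  m=[robot.mark_of(v,k) for v in(p,q)]; print(k,[[(np.round(atz(v,x['centre'],.065),4)[:2],round(x['confidence'],2)) for x in mm[:3]] for v,mm in zip((p,q),m)])
```

```text
[ 0.51771365 -0.04727814  0.06027279] [ 0.77072131  0.45205033 -0.56629293] [-3.14061188e+00 -1.10089651e-04 -1.39103891e+00]
[-0.17879091  0.98388709  0.        ]
side [(20, np.float64(0.0), 79, 0), (30, np.float64(9.1), 123, 12), (40, np.float64(0.0), 61, 0), (50, np.float64(15.8), 160, 20), (60, np.float64(16.2), 159, 18), (70, np.float64(15.6), 152, 12), (80, np.float64(-11.5), 119, 33), (90, np.float64(10.8), 107, 3), (100, np.float64(-1.0), 187, 21), (110, np.float64(0.1), 191, 21), (120, np.float64(4.2), 80, 0), (130, np.float64(4.0), 90, 0), (140, np.float64(-2.8), 124, 30), (150, np.float64(-2.0), 178, 32), (160, np.float64(-1.3), 214, 36)]
top [(20, np.float64(0.0), 76, 0), (30, np.float64(0.0), 77, 0), (40, np.float64(1.6), 254, 27), (50, np.float64(1.3), 252, 26), (60, np.float64(1.7), 254, 28), (70, np.float64(1.5), 254, 27), (80, np.float64(1.3), 252, 26), (90, np.float64(2.0), 254, 27), (100, np.float64(1.7), 254, 27), (110, np.float64(2.1), 254, 24), (120, np.float64(10.0), 123, 41), (130, np.float64(16.3), 203, 16), (140, np.float64(2.1), 117, 15), (150, np.float64(-15.1), 85, 0), (160, np.float64(-1.5), 101, 20)]
pin_tip [[], [(array([0.5018, 0.0668]), 0.46)]]
hinge_mouth [[(array([0.4851, 0.0817]), 0.74)], []]
```

carry_out(motion=[[[0,0,0,1,0,0,2],[0,0,0,-1.8,9.8,0,2],[0,0,0,-1.8,9.8,0,2],[0,0,0,-1.8,9.8,0,2],[0,0,0,-1.8,9.8,0,2],[0,0,0,0,0,0,2]]])

```text
clock: 22.4
position: [0.5108, -0.0067, 0.0597]
ee_rot: [-3.141, 0.0, -1.39]
ft_force: [0.0, -0.2, -0.6]
width: 0.0084
finger_force: 45.0
```

carry_out(motion=[[[0,0,0,-1.8,9.8,0,2],[0,0,0,-1.8,9.8,0,2],[0,0,0,0,0,0,2]]])

```text
clock: 22.7
position: [0.5072, 0.0126, 0.0596]
ee_rot: [-3.141, 0.0, -1.39]
ft_force: [0.3, 1.4, -0.2]
width: 0.0086
finger_force: 45.0
```

carry_out(motion=[[[0,0,0,-1.8,9.8,0,2],[0,0,0,-1.8,9.8,0,2],[0,0,0,0,0,0,2]]])

```text
clock: 23.0
position: [0.5036, 0.0322, 0.0596]
ee_rot: [-3.141, 0.0, -1.39]
ft_force: [0.1, 0.2, -1.4]
width: 0.0084
finger_force: 45.0
```

carry_out(motion=[[[0,0,0,-1.8,9.8,0,2],[0,0,0,-1.8,9.8,0,2],[0,0,0,0,0,0,2]]])

```text
clock: 23.3
position: [0.5001, 0.0518, 0.0596]
ee_rot: [-3.141, 0.0, -1.39]
ft_force: [-0.0, -0.3, -1.5]
width: 0.0085
finger_force: 45.0
```

carry_out(motion=[[[0,0,0,-1.8,9.8,0,2],[0,0,0,-1.8,9.8,0,2],[0,0,0,-0.9,4.9,0,2],[0,0,0,0,0,0,2]]])

```text
clock: 23.7
position: [0.4956, 0.076, 0.0596]
ee_rot: [-3.141, 0.0, -1.39]
ft_force: [0.6, 0.2, -1.2]
width: 0.0084
finger_force: 45.0
```

carry_out(motion=[[[0,0,0,-0.9,4.9,0,2],[0,0,0,0,0,0,2],[0,0,0,0,0,0,44],[0,0,0,0,0,0,44],[0,0,0,0,0,0,44],[0,0,0,0,0,0,44],[0,0,0,0,0,0,44],[0,0,0,0,0,0,44]]])

```text
clock: 24.5
position: [0.4947, 0.08, 0.0596]
ee_rot: [-3.142, 0.0, -1.391]
ft_force: [0.6, 0.6, -0.6]
width: 0.0433
finger_force: 0.0
```

carry_out(motion=[[[0,0,0,1.8,-9.8,0,44],[0,0,0,3.6,-19.7,0,44],[0,0,0,3.6,-19.7,0,44],[0,0,0,1.5,-8,0,44],[0,0,0,0,0,0,44],[0,0,0,0,0,0,2],[0,0,0,0,0,0,2],[0,0,0,0,0,0,2],[0,0,0,0,0,0,2],[0,0,0,0,0,0,2]]], newtons=25)

```text
clock: 25.5
position: [0.5052, 0.0232, 0.0596]
ee_rot: [-3.141, 0.0, -1.391]
ft_force: [0.1, 0.6, -0.7]
width: 0.0132
finger_force: 25.0
```

carry_out(motion=[[[0,0,0,0,0,0,2],[0,0,0,0,0,0,2]]])

```text
clock: 25.7
position: [0.5052, 0.023, 0.0596]
ee_rot: [-3.142, 0.0, -1.391]
ft_force: [-0.5, 0.5, -0.6]
width: 0.0131
finger_force: 25.0
```

carry_out(motion=[[[0,0,0,-1.8,9.8,0,2],[0,0,0,-1.8,9.8,0,2],[0,0,0,-1.8,9.8,0,2],[0,0,0,0,0,0,2]]])

```text
clock: 26.1
position: [0.5006, 0.0533, 0.0606]
ee_rot: [-3.14, -0.0, -1.39]
ft_force: [-1.7, 0.7, 8.5]
width: 0.013
finger_force: 25.0
```

carry_out(motion=[[[0,0,0,-0.9,4.9,0,2],[0,0,0,-0.9,4.9,0,2],[0,0,0,0,0,0,2]]])

```text
clock: 26.4
position: [0.4988, 0.0622, 0.0611]
ee_rot: [-3.14, -0.001, -1.39]
ft_force: [-3.6, -2.4, 16.7]
width: 0.013
finger_force: 25.0
```

carry_out(motion=[[[0,0,0,-0.4,0,1.2,2],[0,0,0,0,0,0,2],[0,0,0,0,0,0,2]]])

```text
clock: 26.7
position: [0.4984, 0.0624, 0.0615]
ee_rot: [-3.14, -0.0, -1.391]
ft_force: [-0.3, -1.5, 6.7]
width: 0.0134
finger_force: 25.0
```

Run:
```python
from h import *
s=robot.sense();print(s['position'],s['ft_force'],s['wrist_torque'],s['ee_rot'])
```

```text
[0.49836041 0.06242853 0.06150783] [-0.29097932 -1.50984953  6.72609232] [-0.58960492 -0.0923093   0.01415489] [-3.13993882e+00 -8.50241781e-05 -1.39058801e+00]
```

carry_out(motion=[[[0,0,0,0,0,0.8,2],[0,0,0,-0.7,3.9,0,2],[0,0,0,0,0,0,2]]])

```text
clock: 27.0
position: [0.4968, 0.0664, 0.0618]
ee_rot: [-3.142, -0.0, -1.391]
ft_force: [-1.4, 0.2, 7.1]
width: 0.0134
finger_force: 25.0
```

carry_out(motion=[[[0,0,0,-0.5,3,0,2],[0,0,0,0,0,0,2],[0,0,0,0,0,0,2]]])

```text
clock: 27.3
position: [0.4965, 0.0668, 0.0618]
ee_rot: [3.14, -0.003, -1.391]
ft_force: [6.8, -18.7, 5.6]
width: 0.0134
finger_force: 25.0
```

Run:
```python
from h import *
p=robot.get_image('side'); q=robot.get_image('top')
f=lambda v,a,b,c,d:cv2.resize(v['image'][a:b,c:d],(400,480),interpolation=cv2.INTER_CUBIC)
save(p,'g4',np.hstack([f(p,155,227,240,300),f(q,170,242,235,295)]))
```

```text
(no output)
```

View pics/g4.png

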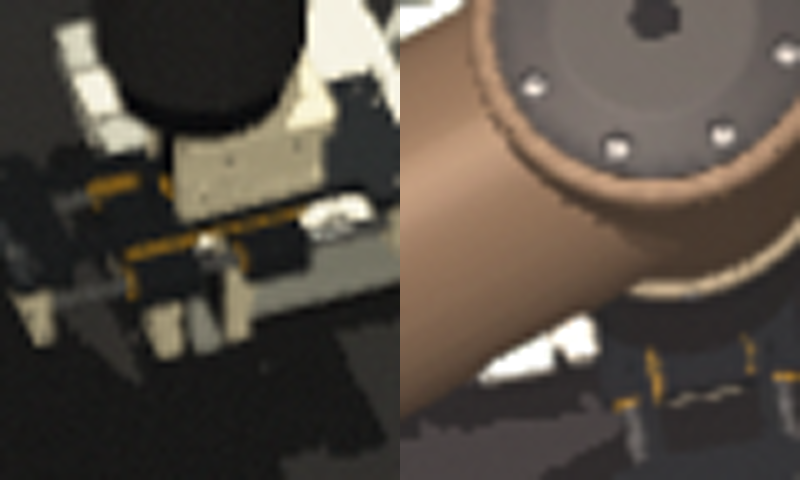

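carry_out(motion=[[[0,0,0,0.3,-1.5,0,2],[0,0,0,0,0,0,40],[0,0,0,0,0,0,40],[0,0,0,0,0,0,40],[0,0,0,0,0,0,40],[0,0,0,0,0,10,40],[0,0,0,0,0,30,40],[0,0,0,0,-10,40,40],[0,0,0,5,-40,40,40],[0,0,0,5,-45,30,40]]])

```text
clock: 28.4
position: [0.5063, -0.0192, 0.2078]
ee_rot: [-3.138, 0.0, -1.388]
ft_force: [1.4, 0.8, -0.1]
width: 0.0396
finger_force: 0.0
```

carry_out(motion=[[[0,0,0,5,-45,0,40],[0,0,0,5,-45,0,40],[0,0,0,5,-45,0,40],[0,0,0,0,0,0,40]]])

```text
clock: 28.8
position: [0.5205, -0.1583, 0.2049]
ee_rot: [3.142, -0.001, -1.396]
ft_force: [-0.2, -0.3, -0.7]
width: 0.04
finger_force: 0.0
```

Run:
```python
from h import *
p=robot.get_image('side'); q=robot.get_image('top'); s=robot.sense();print(s['position'],s['ft_force'])
yaw=.18; d=np.array([-np.sin(yaw),np.cos(yaw),0]); n=np.array([np.cos(yaw),np.sin(yaw),0]); M=np.array([.4924,.0928,.065])
for nm,v in(('side',p),('top',q)):
    g=v['image'].max(axis=2).astype(np.float32)
    def val(X):
        r=proj(v,X); return float(cv2.getRectSubPix(g,(1,1),(float(r[1]),float(r[0])))[0,0])
    for o in (-.008,-.004,0,.004,.008):
        print(nm,o,[int(val(M+d*t+n*o+[0,0,.005])) for t in np.arange(-.070,.03,.003)],'|',[int(val(M+d*t+n*o+[0,0,.005])) for t in np.arange(.14,.19,.003)])
for k in('pin_head','pin_tip','hinge_mouth','hasp_end','hasp_hinge'):
  m=[robot.mark_of(v,k) for v in(p,q)]; print(k,[[(np.round(atz(v,x['centre'],.065),4)[:2],round(x['confidence'],2)) for x in mm[:2]] for v,mm in zip((p,q),m)])
  if m[0] and m[1]: print(tri(p,m[0][0]['centre'],q,m[1][0]['centre']))
```

```text
[ 0.52036734 -0.15526714  0.20471557] [-0.44732038  1.07935562  0.6983619 ]
side -0.008 [26, 26, 29, 29, 26, 34, 32, 26, 26, 25, 41, 69, 112, 132, 135, 129, 129, 135, 137, 129, 123, 144, 151, 142, 138, 165, 186, 193, 176, 171, 180, 181, 171, 152] | [170, 185, 191, 183, 168, 165, 172, 160, 146, 112, 80, 56, 49, 46, 45, 45, 45]
side -0.004 [27, 27, 27, 27, 28, 27, 25, 25, 25, 25, 32, 91, 168, 193, 200, 197, 194, 194, 194, 190, 165, 150, 167, 168, 168, 189, 207, 215, 212, 210, 211, 212, 195, 175] | [189, 201, 212, 213, 209, 209, 211, 209, 190, 158, 104, 65, 49, 45, 45, 45, 45]
side 0 [28, 26, 26, 27, 27, 27, 27, 25, 26, 27, 27, 97, 163, 202, 208, 211, 209, 210, 209, 202, 181, 169, 167, 175, 185, 201, 213, 215, 214, 215, 215, 212, 200, 169] | [191, 204, 215, 215, 214, 214, 214, 213, 204, 169, 113, 72, 45, 45, 45, 45, 45]
side 0.004 [27, 28, 27, 26, 27, 26, 26, 26, 25, 27, 40, 75, 110, 137, 162, 167, 165, 168, 174, 163, 150, 148, 157, 173, 179, 192, 206, 212, 213, 213, 213, 212, 201, 169] | [186, 202, 211, 213, 213, 213, 214, 214, 212, 167, 116, 66, 45, 45, 46, 46, 45]
side 0.008 [28, 28,
[... 1145 characters left out ...]
 255, 244, 146, 48, 71, 160, 244] | [254, 254, 254, 254, 254, 254, 255, 254, 216, 92, 67, 70, 71, 70, 70, 71, 71]
top 0.008 [136, 136, 136, 137, 137, 137, 137, 137, 137, 136, 136, 135, 134, 132, 131, 129, 129, 128, 126, 122, 116, 110, 100, 91, 162, 252, 255, 255, 248, 127, 41, 61, 91, 152] | [254, 254, 254, 254, 254, 254, 254, 254, 196, 91, 68, 71, 71, 71, 71, 71, 70]
pin_head [[(array([0.4969, 0.062 ]), 0.49)], []]
pin_tip [[], []]
hinge_mouth [[(array([0.4888, 0.0837]), 0.81)], [(array([0.4917, 0.0895]), 0.93)]]
(array([0.49121263, 0.0896912 , 0.05870777]), np.float64(0.0031569378844560968))
hasp_end [[], [(array([0.653 , 0.2049]), 0.71)]]
hasp_hinge [[], [(array([0.6373, 0.2038]), 0.79)]]
```

carry_out(motion=[[[0,0,8,13,30,0,0],[0,0,8,13,33,0,0],[0,0,8,13,33,0,0],[0,0,8,13,33,0,0],[0,0,8,13,33,0,0],[0,0,8,13,33,0,0],[0,0,8,13,33,0,0],[0,0,8,13,33,0,0],[0,0,8,13,33,0,0],[0,0,8,13,33,0,0]]])

```text
clock: 30.4
position: [0.651, 0.1745, 0.2043]
ee_rot: [3.141, 0.0, 0.011]
ft_force: [-1.3, 0.0, -0.4]
width: -0.0001
finger_force: 0.0
```

carry_out(motion=[[[0,0,8,13,33,0,0],[0,0,2,5,0,0,0],[0,0,0,0,0,0,0],[0,0,0,0,0,0,0]]])

```text
clock: 30.8
position: [0.6683, 0.2057, 0.204]
ee_rot: [3.141, 0.001, 0.178]
ft_force: [-0.1, -0.0, 0.1]
width: 0.0003
finger_force: 0.0
```

Run:
```python
from h import *
p=robot.get_image('side'); q=robot.get_image('top'); s=robot.sense();print(s['position'],s['ee_rot'],s['joints'],s['width'])
for k in('hasp_end','hasp_hinge','pin_head','hinge_mouth'):
  m=[robot.mark_of(v,k) for v in(p,q)]; print(k,[[(np.round(x['centre'],1),np.round(atz(v,x['centre'],.065),4)[:2],round(x['confidence'],2)) for x in mm[:2]] for v,mm in zip((p,q),m)])
  if m[0] and m[1]: print(tri(p,m[0][0]['centre'],q,m[1][0]['centre']))
```

```text
[0.66835997 0.20517152 0.20451304] [3.14157048e+00 1.32482663e-04 1.77950582e-01] [ 5.75728317e-01  4.19458859e-01  2.14423926e-02 -3.34922481e-05
 -1.17291059e+00  1.17303157e+00] 0.00034725647473417455
hasp_end [[(array([162.6, 340.9]), array([0.759 , 0.2025]), 0.57), (array([154.9, 301.1]), array([0.6342, 0.2572]), 0.52)], [(array([161.8, 230.1]), array([0.6507, 0.1993]), 0.63)]]
(array([0.70815572, 0.20043498, 0.0543059 ]), np.float64(0.10326496416078515))
hasp_hinge [[(array([163.7, 301.3]), array([0.6268, 0.2153]), 0.65), (array([152.6, 303.8]), array([0.6454, 0.2671]), 0.42)], [(array([164.7, 228.3]), array([0.6424, 0.204 ]), 0.67)]]
(array([0.62985384, 0.20080197, 0.08200729]), np.float64(0.014049547253062683))
pin_head [[(array([163.1, 339.9]), array([0.7551, 0.2007]), 0.72), (array([199.4, 268.6]), array([0.4964, 0.0734]), 0.45)], [(array([218. , 280.5]), array([0.4954, 0.0601]), 0.52)]]
(array([0.57993277, 0.03837278, 0.22855779]), np.float64(0.22786037467562842))
hinge_mouth [[(array([198.1, 267. ]), array([0.4923, 0.0794]), 0.79)], []]
```

carry_out(motion=[[[0,0,0,0,0,-20,0],[0,0,0,0,0,-25,0],[0,0,0,0,0,-25,0],[0,0,0,0,0,-10,0],[0,0,0,0,0,0,0]]])

```text
clock: 31.8
position: [0.6679, 0.2054, 0.1228]
ee_rot: [3.141, 0.003, 0.179]
ft_force: [-0.1, 0.1, 0.4]
width: 0.0005
finger_force: 0.0
```

carry_out(motion=[[[0,0,0,-9.8,-1.8,0,0],[0,0,0,-9.8,-1.8,0,0],[0,0,0,-9.8,-1.8,0,0],[0,0,0,-9.8,-1.8,0,0],[0,0,0,-4.9,-0.9,0,0],[0,0,0,0,0,0,0]]])

```text
clock: 32.4
position: [0.6238, 0.1977, 0.1251]
ee_rot: [-3.141, -0.0, 0.18]
ft_force: [-0.8, 0.3, 0.4]
width: -0.0001
finger_force: 0.0
```

carry_out(motion=[[[0,0,0,-9.8,-1.8,0,0],[0,0,0,-9.8,-1.8,0,0],[0,0,0,-4.9,-0.9,0,0],[0,0,0,-4.9,-0.9,-5,0],[0,0,0,-4.9,-0.9,-8,0],[0,0,0,-4,-0.7,-8,0],[0,0,0,-2,-0.4,-5,0],[0,0,0,0,0,0,0]]])

```text
clock: 33.2
position: [0.5834, 0.1899, 0.097]
ee_rot: [3.141, 0.002, 0.179]
ft_force: [0.3, 0.5, -0.0]
width: 0.0001
finger_force: 0.0
```

carry_out(motion=[[[0,0,0,0,0,-3,0],[0,0,0,0,0,-3,0],[0,0,0,0,0,-1,0],[0,0,0,0,0,0,0]]])

```text
clock: 33.6
position: [0.5843, 0.1903, 0.0912]
ee_rot: [3.142, 0.0, 0.18]
ft_force: [-0.3, 0.5, -0.4]
width: 0.0003
finger_force: 0.0
```

carry_out(motion=[[[0,0,0,0,0,-1,0],[0,0,0,0,0,-1,0],[0,0,0,0,0,0,0]]])

```text
clock: 33.9
position: [0.5845, 0.1904, 0.0902]
ee_rot: [-3.142, -0.001, 0.18]
ft_force: [-2.7, -0.6, 5.6]
width: 0.0005
finger_force: 2.8
```

carry_out(motion=[[[0,0,0,0,0,-1,0],[0,0,0,0,0,0,0]]])

```text
clock: 34.1
position: [0.5845, 0.1904, 0.0901]
ee_rot: [-3.142, -0.001, 0.18]
ft_force: [-5.3, -1.1, 12.1]
width: 0.0006
finger_force: 6.0
```

carry_out(motion=[[[0,0,0,0,0,3,0],[0,0,0,0,0,15,0],[0,0,0,0,0,35,0],[0,0,0,0,0,40,0],[0,0,0,10,20,40,0],[0,0,0,10,40,0,0],[0,0,0,10,40,0,0],[0,0,0,10,40,0,0],[0,0,0,0,40,0,0],[0,0,0,0,0,0,0]]])

```text
clock: 35.1
position: [0.6239, 0.3747, 0.2198]
ee_rot: [3.141, 0.001, 0.183]
ft_force: [-0.7, -1.1, -1.1]
width: 0.0003
finger_force: 0.0
```

Run:
```python
from h import *
p=robot.get_image('side'); q=robot.get_image('top'); s=robot.sense();print(s['position'],s['ft_force'])
for k in('hasp_end','hasp_hinge','pin_head','hinge_mouth','cover_handle','cover_seat'):
  m=[robot.mark_of(v,k) for v in(p,q)]; print(k,[[(np.round(atz(v,x['centre'],.076 if 'hasp' in k else .065),4)[:2],round(x['confidence'],2)) for x in mm[:2]] for v,mm in zip((p,q),m)])
yaw=.18; d=np.array([-np.sin(yaw),np.cos(yaw),0]); n=np.array([np.cos(yaw),np.sin(yaw),0]); M=np.array([.4934,.0895,.065])
g=q['image'].max(axis=2).astype(np.float32)
def val(X):
    r=proj(q,X); return float(cv2.getRectSubPix(g,(1,1),(float(r[1]),float(r[0])))[0,0])
for o in (-.009,0,.003,.009):
    print('top',o,[int(val(M+d*t+n*o+[0,0,.007])) for t in np.arange(-.055,.035,.0025)])
```

```text
[0.62385437 0.37119711 0.2203813 ] [-0.68884996 -0.08360809  0.08463643]
hasp_end [[(array([0.5868, 0.1822]), 0.48)], [(array([0.5868, 0.1826]), 0.53)]]
hasp_hinge [[(array([0.6295, 0.1973]), 0.86), (array([0.5576, 0.1765]), 0.4)], [(array([0.6424, 0.2058]), 0.55), (array([ 0.5881, -0.0517]), 0.38)]]
pin_head [[(array([ 0.6658, -0.4315]), 0.7), (array([0.497 , 0.0649]), 0.44)], [(array([0.4926, 0.0693]), 0.51)]]
hinge_mouth [[(array([0.4939, 0.0839]), 0.93)], [(array([0.5006, 0.0923]), 0.88)]]
cover_handle [[(array([ 0.2175, -0.2841]), 0.97), (array([0.548 , 0.2262]), 0.72)], [(array([ 0.2156, -0.2767]), 0.82), (array([0.5674, 0.1871]), 0.63)]]
cover_seat [[(array([0.5555, 0.1861]), 0.77), (array([ 0.2222, -0.295 ]), 0.58)], [(array([0.5528, 0.1754]), 0.84), (array([ 0.2202, -0.2504]), 0.63)]]
top -0.009 [72, 72, 72, 71, 72, 75, 82, 90, 94, 96, 95, 97, 94, 87, 89, 91, 91, 89, 81, 70, 90, 138, 182, 171, 178, 199, 210, 202, 197, 188, 180, 187, 193, 137, 73, 116]
top 0 [71, 71, 71, 70, 73, 137, 227, 253, 254, 253, 252, 252, 252, 252, 252, 251, 250, 250, 250, 250, 248, 249, 252, 253, 254, 254, 254, 254, 254, 254, 254, 254, 254, 254, 252, 251]
top 0.003 [71, 71, 71, 70, 73, 111, 203, 238, 238, 244, 243, 243, 243, 243, 241, 243, 245, 245, 245, 246, 241, 229, 247, 248, 252, 254, 254, 254, 254, 254, 254, 254, 253, 248, 241, 246]
top 0.009 [72, 72, 71, 72, 72, 71, 77, 83, 80, 76, 72, 77, 81, 86, 84, 79, 75, 78, 83, 86, 100, 145, 218, 244, 254, 254, 254, 254, 254, 254, 254, 254, 255, 205, 136, 156]
```

```bash
python3 -c "
from rig import robot
print(robot.sign_off())"
```

```text
the job is handed in; nothing more can be done
None
```

I handed the job in at about 35 s on the clock: the cover is seated on the base, the pin is home by camera check, and the hasp pressed down flat. The sign-off call returned no verdict.

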